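# Find and release the latched channel key

### The arm

A 7-joint arm with a two-finger parallel gripper is mounted at the origin on the work surface. World frame = base frame: x ahead of the robot, y to its left, z up, the work surface at z = 0. Lengths are in m, angles in degrees, forces in N, time in s.
With the tool pointing down it reaches from about 0.425 to 0.875 m from the base axis. Payload 8.4 kg.
Tool frame: the origin (TCP) lies midway between the tips of the shut fingers; the grasp point (between the pads) lies 19 mm behind it; z points along the fingers, y is the line along which they close (so a half turn about z gives the same grasp; the last joint's range is limited). The gripper opens to 87 mm and grips with 3 to 60 N. Pads are 19 mm wide; open, the fingers measure 117 mm over their backs; the gripper's body (75 mm by 190 mm) begins 51 mm behind the grasp point.
Start: joints at [-75.928, 19.091, 2.286, 83.961, -0.768, 76.965, -3.352], TCP at [0.22, 0.612, 0.223] pointing down, gripper open.
Joint ranges: [-147.57, 147.57], [-21.85, 119.76], [-74.77, 79.35], [14.55, 137.4], [-85.83, 265.84], [4.83, 119.75], [-152.11, 152.11]. Speed limits (degrees/s): [127.2, 127.2, 159.86, 159.86, 180, 180, 180].

### API

Orientations are given as [roll, pitch, yaw] about the fixed x, y, z axes, in that order (R = Rz(yaw) Ry(pitch) Rx(roll)).
In Python, from cell import arm gives the robot as it stands.
- The arm moves only by the shell command python3 -m pendant 'ROWS' [FORCE]. ROWS is JSON, one flat list of numbers, 5 for each row, row after row: the finger opening in m, from 0 to 0.087, then the shift along the tool's x, y, z in m, then the turn about the tool's z in rad. In form: [gripper, tx, ty, tz, spin, gripper, tx, ty, tz, spin, ...]. A call has exactly 5 rows; each row is the pose to reach, as a shift and turn from the pose commanded when the call began, along the tool's axes at that moment; what a row does not reach only later rows make up. A row lasts 1/12 s, in which the tool goes at most 41.7 mm and 7.16 degrees, less where a joint would pass 70% of its speed; a pose out of reach is approached as far as the arm can. A call with a gripper value outside its range is refused whole. The fingers move at their own pace and stop on an object; FORCE is the grip in N (left out, the last holds). Time passes only in rows, so rows that repeat a pose let the fingers close, or fill a call up. It gives the time, the measured TCP pose, the force, the opening and the grip force at its end, in the units of the state.
- arm.observe(): the state, without advancing time (a new reading comes with each control period).
- arm.camera(name): name is "scene" or "side" or "wrist"; returns a dict with "image" (400x640x3 uint8, red, green, blue), "range_z" (400x640 float32, m along the optical axis (not along the pixel's ray), 0 where there is no reading), "fx", "fy", "cx", "cy" (pixels), "R" (3x3) and "t" (3): a world point X has camera coordinates R X + t. Camera axes: x right, y down, z forward; pixel columns grow to the right and rows downward; lengths in m; the calibration is good to about 2 mm. The wrist camera is an equidistant fisheye: a pixel r from the principal point sees the ray r / f radians off the axis. A picture is of the moment at which its call begins.
- arm.finish_job(): hands the job in; it is judged then, once.
The state is a dict: "time": time; "qpos": joint angles; "dq": joint speeds; "joint_torque": joint torques, N m; "eef_pos": TCP position; "eef_rot": TCP orientation; "contact_force": force on the tool from outside, world axes, zero at the start; "moment": the same for the moment, N m; "opening": finger opening in m; "grip_force": force on a finger pad.
Only numpy, scipy, OpenCV 4.12 (cv2) and the standard library are available. Lean on these libraries where they do the work, as an engineer would, in place of code of your own. Each camera call takes 0.05 s, during which the arm holds its last target. There are 200 camera calls.

### The job

One of the four keys on the signal switch box has been left latched down. Tap each key lightly with a fingertip, one after another from the robot's left to its right, without pushing a free key in or letting the latched one go; lift clear, then press the latched key all the way down and take the finger away so that it pops up level with the others. Leave everything else on the bench where it is.

Things in the scene. Friction and masses are not known exactly. Their poses are not given: they have to be found in the camera images.
- switchbox: grey signal switch box fixed to the table, 120 (x) x 300 (y) x 45 mm (z), flat top with steel terminals 15 mm high (look only) along its far edge, 50 mm behind the keys' centre line. Origin: centre of its underside, on the table. Its y axis runs along the row of keys towards the robot's left, its x axis away from the robot; it may stand turned by up to about 20 degrees.
- key_a_base: fixed seat of one of the four identical keys (which key stands where changes). Origin: on the key's vertical axis at the box top, 45 mm above the table. The four seats are 48 mm apart, 24 and 72 mm either side of the middle of the box along its y axis, 5 mm nearer the robot than the box's centre. The seat itself is look only.
- key_a_top (a point): centre of the top of its white 24 x 24 mm cap. A free key's top is 20 mm above the box top (65 mm above the table); it springs 11 mm straight down to its stop (1.5 N to start, 5.9 N at the stop) and always comes back. The one latched key rests 6 mm lower and is rigid below about 3 N; pushed to its stop (about 6 N) its catch lets go on the way, and it rises once the finger leaves.
- key_b_base: fixed seat of one of the four identical keys (which key stands where changes). Origin: on the key's vertical axis at the box top, 45 mm above the table. The four seats are 48 mm apart, 24 and 72 mm either side of the middle of the box along its y axis, 5 mm nearer the robot than the box's centre. The seat itself is look only.
- key_b_top (a point): centre of the top of its white 24 x 24 mm cap. A free key's top is 20 mm above the box top (65 mm above the table); it springs 11 mm straight down to its stop (1.5 N to start, 5.9 N at the stop) and always comes back. The one latched key rests 6 mm lower and is rigid below about 3 N; pushed to its stop (about 6 N) its catch lets go on the way, and it rises once the finger leaves.
- key_c_base: fixed seat of one of the four identical keys (which key stands where changes). Origin: on the key's vertical axis at the box top, 45 mm above the table. The four seats are 48 mm apart, 24 and 72 mm either side of the middle of the box along its y axis, 5 mm nearer the robot than the box's centre. The seat itself is look only.
- key_c_top (a point): centre of the top of its white 24 x 24 mm cap. A free key's top is 20 mm above the box top (65 mm above the table); it springs 11 mm straight down to its stop (1.5 N to start, 5.9 N at the stop) and always comes back. The one latched key rests 6 mm lower and is rigid below about 3 N; pushed to its stop (about 6 N) its catch lets go on the way, and it rises once the finger leaves.
- key_d_base: fixed seat of one of the four identical keys (which key stands where changes). Origin: on the key's vertical axis at the box top, 45 mm above the table. The four seats are 48 mm apart, 24 and 72 mm either side of the middle of the box along its y axis, 5 mm nearer the robot than the box's centre. The seat itself is look only.
- key_d_top (a point): centre of the top of its white 24 x 24 mm cap. A free key's top is 20 mm above the box top (65 mm above the table); it springs 11 mm straight down to its stop (1.5 N to start, 5.9 N at the stop) and always comes back. The one latched key rests 6 mm lower and is rigid below about 3 N; pushed to its stop (about 6 N) its catch lets go on the way, and it rises once the finger leaves.
- adaptor: bystander: brass adaptor, 18 mm diameter, 32 mm tall, standing loose on the left end of the switch box top, about 54 mm beyond the end key. Origin: centre of its underside.
- screwdriver: bystander: screwdriver, 170 mm long, lying on the table on the robot's side of the box. Origin: near the middle of its length, on its underside.
- multimeter: bystander: black hand-held meter, 170 x 85 x 34 mm, lying left of the box. Origin: centre of its underside.
- spool: bystander: metal spool, 54 mm diameter, 42 mm tall, behind the box. Origin: centre of its underside.
- jar: bystander: small jar, 48 mm diameter, 60 mm tall, behind the box. Origin: centre of its underside.
- casing: bystander: open black plastic casing, 120 x 100 x 50 mm, right of the box. Origin: centre of its underside.
- standoff: bystander: steel spacer, 14 mm diameter, 30 mm tall, standing behind the box. Origin: centre of its underside.

How it is judged (in metres and radians):
On the way, in this order (a step that is already met when the one before it is completed fails the run):
1. the leftmost key is touched by the fingers (over 0.3 N) while the latched key is still latched (z of any of key_a_top, key_b_top, key_c_top, key_d_top in the frame of switchbox below 0.06 m and ((contact force between the fingers and key_a_base above 0.3 N and y of key_a_base in the frame of switchbox between 0.05 and 0.1 m) or (contact force between the fingers and key_b_base above 0.3 N and y of key_b_base in the frame of switchbox between 0.05 and 0.1 m) or (contact force between the fingers and key_c_base above 0.3 N and y of key_c_base in the frame of switchbox between 0.05 and 0.1 m) or (contact force between the fingers and key_d_base above 0.3 N and y of key_d_base in the frame of switchbox between 0.05 and 0.1 m))).
2. the second from the left key is touched by the fingers (over 0.3 N) while the latched key is still latched (z of any of key_a_top, key_b_top, key_c_top, key_d_top in the frame of switchbox below 0.06 m and ((contact force between the fingers and key_a_base above 0.3 N and y of key_a_base in the frame of switchbox between 0 and 0.05 m) or (contact force between the fingers and key_b_base above 0.3 N and y of key_b_base in the frame of switchbox between 0 and 0.05 m) or (contact force between the fingers and key_c_base above 0.3 N and y of key_c_base in the frame of switchbox between 0 and 0.05 m) or (contact force between the fingers and key_d_base above 0.3 N and y of key_d_base in the frame of switchbox between 0 and 0.05 m))).
3. the third from the left key is touched by the fingers (over 0.3 N) while the latched key is still latched (z of any of key_a_top, key_b_top, key_c_top, key_d_top in the frame of switchbox below 0.06 m and ((contact force between the fingers and key_a_base above 0.3 N and y of key_a_base in the frame of switchbox between -0.05 and 0 m) or (contact force between the fingers and key_b_base above 0.3 N and y of key_b_base in the frame of switchbox between -0.05 and 0 m) or (contact force between the fingers and key_c_base above 0.3 N and y of key_c_base in the frame of switchbox between -0.05 and 0 m) or (contact force between the fingers and key_d_base above 0.3 N and y of key_d_base in the frame of switchbox between -0.05 and 0 m))).
4. the rightmost key is touched by the fingers (over 0.3 N) while the latched key is still latched (z of any of key_a_top, key_b_top, key_c_top, key_d_top in the frame of switchbox below 0.06 m and ((contact force between the fingers and key_a_base above 0.3 N and y of key_a_base in the frame of switchbox between -0.1 and -0.05 m) or (contact force between the fingers and key_b_base above 0.3 N and y of key_b_base in the frame of switchbox between -0.1 and -0.05 m) or (contact force between the fingers and key_c_base above 0.3 N and y of key_c_base in the frame of switchbox between -0.1 and -0.05 m) or (contact force between the fingers and key_d_base above 0.3 N and y of key_d_base in the frame of switchbox between -0.1 and -0.05 m))).
5. the fingers are off all keys for 0.2 s, the latched key still latched (z of any of key_a_top, key_b_top, key_c_top, key_d_top in the frame of switchbox below 0.06 m and contact force between the fingers and key_a_base below 0.1 N and contact force between the fingers and key_b_base below 0.1 N and contact force between the fingers and key_c_base below 0.1 N and contact force between the fingers and key_d_base below 0.1 N), for 0.2 s.
6. the latched key is pressed at least 1.5 mm further down (z of any of key_a_top, key_b_top, key_c_top, key_d_top in the frame of switchbox below 0.0575 m).
At the end, for the whole second after the job is handed in: All four keys stand up at their full height, within 1.5 mm, and every bystander rests within 20 mm of where it was (z of each of key_a_top, key_b_top, key_c_top, key_d_top in the frame of switchbox above 0.0635 m and distance of each of adaptor, screwdriver, multimeter, spool, jar, casing, standoff from where it was at the start of the episode below 0.02 m and linear speed of each of adaptor, screwdriver, multimeter, spool, jar, casing, standoff below 0.02 m/s); the robot touches nothing.
It fails at once if a free key is pushed in more than 5 mm (nearly half its travel) while the latched one is down (z of each of key_a_top, key_b_top in the frame of switchbox below 0.06 m or z of each of key_a_top, key_c_top in the frame of switchbox below 0.06 m or z of each of key_a_top, key_d_top in the frame of switchbox below 0.06 m or z of each of key_b_top, key_c_top in the frame of switchbox below 0.06 m or z of each of key_b_top, key_d_top in the frame of switchbox below 0.06 m or z of each of key_c_top, key_d_top in the frame of switchbox below 0.06 m).
It fails at once if a bystander is lifted, carried or shoved more than 20 mm (distance of any of adaptor, screwdriver, multimeter, spool, jar, casing, standoff from where it was at the start of the episode above 0.02 m).
It also fails if it takes over 45 s, if anything falls off the work surface, if the arm or the gripper's body presses on something with over 40 N, if the wrist force passes 120 N, or if a joint passes its speed limit or range.

## Working session

There is one attempt and no reset: what is moved stays moved. The work goes in short steps, Python scripts to look and compute and a shell command to move; the robot and the scene stay as the last step left them, time stands still between calls to the robot, and variables do not carry over. Pictures are saved under pics/ and viewed, at most 10 in all, crops included, and the job is handed in when it is done.

```bash
mkdir -p pics; python3 - <<'E'
from cell import arm
import cv2,numpy as np,pickle
print(arm.observe())
for n in("scene","side"):
    c=arm.camera(n); pickle.dump(c,open(n+".pkl","wb")); cv2.imwrite(f"pics/{n}.png",c["image"][:,:,::-1])
    print(n,c["fx"],c["fy"],c["cx"],c["cy"],c["R"],c["t"])
E
```

```text
{'time': 0.0, 'qpos': array([-75.92845392,  19.13199823,   2.2849792 ,  84.00997266,
        -0.76880568,  76.96493446,  -3.3531533 ]), 'dq': array([-0.12756248,  0.01315428, -0.00812299, -0.0945596 , -0.0203146 ,
       -0.05828135, -0.06942299]), 'joint_torque': array([-4.75906290e-04, -6.56346273e+01,  1.33497253e+00, -4.03816366e+01,
       -5.97830373e-02,  4.45050909e-02,  1.43903690e-04]), 'eef_pos': array([0.21957234, 0.61130428, 0.22166593]), 'eef_rot': array([-1.79908500e+02,  5.35992336e-03,  1.60241801e+02]), 'contact_force': array([-0.16334122,  0.01942429,  0.17505629]), 'moment': array([ 0.01845574,  0.00883488, -0.01409948]), 'grip_force': 0.0, 'opening': 0.08707723534887477}
scene 434.73677620530333 434.73677620530333 322.77430543793423 203.2875429424257 [[ 0.42287299  0.90614662  0.00876003]
 [ 0.68612066 -0.31384837 -0.65630606]
 [-0.59196019  0.28354454 -0.75444392]] [-0.28502727 -0.34559627  1.26814282]
side 499.2101314823296 499.2101314823296 317.5971527812425 204.132428272362 [[-0.97406524 -0.2260683  -0.00948854]
 [-0.13148431  0.59966105 -0.78937855]
 [ 0.18414338 -0.76765861 -0.61383342]] [0.58086313 0.1041445  1.00036162]
```

View pics/scene.png

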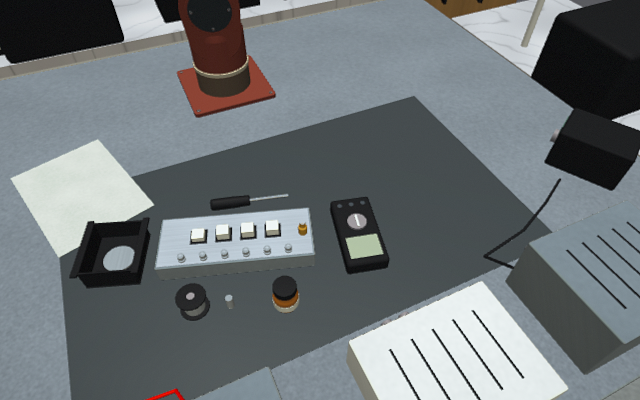

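View pics/side.png

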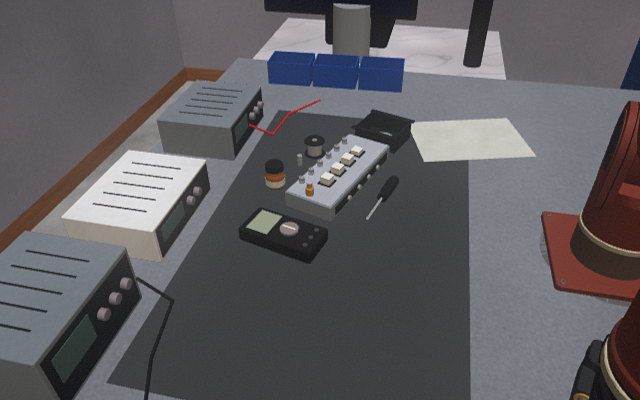

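The scene view shows the four white keys at about (199,236), (222,232), (247,230) and (273,227), with the adaptor at (302,228). The side view shows the same keys at about (327,180) to (357,152).

```bash
cat > m.py <<'E'
import cv2,numpy as np
def rays(c,uv,z):
    uv=np.atleast_2d(uv).astype(float)
    d=np.c_[(uv[:,0]-c["cx"])/c["fx"],(uv[:,1]-c["cy"])/c["fy"],np.ones(len(uv))]@c["R"]
    o=-c["R"].T@c["t"]; return o+d*((z-o[2])/d[:,2])[:,None]
def cloud(c):
    v,u=np.indices(c["range_z"].shape); Z=c["range_z"]
    P=np.stack([(u-c["cx"])/c["fx"]*Z,(v-c["cy"])/c["fy"]*Z,Z],-1)
    return (P-c["t"])@c["R"]
E
python3 - <<'E'
import pickle; from m import *
for n,(x0,y0,x1,y1) in dict(scene=(185,215,288,250),side=(312,140,370,190)).items():
    c=pickle.load(open(n+".pkl","rb")); I=c["image"].astype(int); P=cloud(c)
    roi=np.zeros(I.shape[:2],bool); roi[y0:y1,x0:x1]=1
    m=(roi&(I.min(2)>185)&(I[...,0]-I[...,2]>5)).astype(np.uint8)
    k,l,s,ce=cv2.connectedComponentsWithStats(m)
    for i in range(1,k):
        if s[i,4]<20: continue
        q=P[l==i]; q=q[q[:,2]>.03]
        print(n,ce[i].round(1),s[i],"rng z med",np.median(q,0).round(4),"ray65",rays(c,ce[i],.065)[0].round(4),"ray59",rays(c,ce[i],.059)[0].round(4),I[l==i].mean(0).round())
    cr=c["image"][y0-15:y1+15,x0-15:x1+35]
    cv2.imwrite(f"pics/{n}_crop.png",cv2.resize(cr,None,fx=5,fy=5,interpolation=2)[:,:,::-1])
E
```

```text
side [356.5 148.6] [351 146  12   6  41] rng z med [ 0.5458 -0.2069  0.0567] ray65 [ 0.5438 -0.1932  0.065 ] ray59 [ 0.5452 -0.2029  0.059 ] [221. 220. 211.]
side [347.3 155.9] [342 153  11   7  44] rng z med [ 0.56   -0.1616  0.0627] ray65 [ 0.5596 -0.1562  0.065 ] ray59 [ 0.5612 -0.1656  0.059 ] [222. 221. 212.]
side [337.2 165.1] [332 162  12   7  48] rng z med [ 0.5757 -0.116   0.0621] ray65 [ 0.5753 -0.1122  0.065 ] ray59 [ 0.577  -0.1212  0.059 ] [222. 222. 212.]
side [326.9 175.3] [321 172  13   8  54] rng z med [ 0.5905 -0.0709  0.0626] ray65 [ 0.5898 -0.0668  0.065 ] ray59 [ 0.5917 -0.0753  0.059 ] [223. 222. 213.]
```

View pics/scene_crop.png

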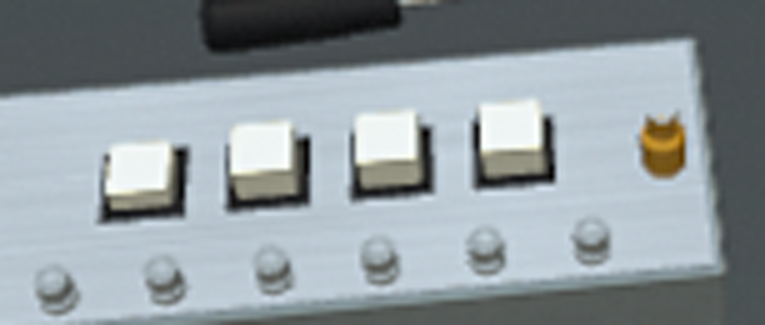

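The rightmost key (image left, about (199,233) in the full image) is the sunken one; the other three are level. Next I'll refine the positions from both views.

```bash
python3 - <<'E'
import pickle; from m import *
R={}
for n,(x0,y0,x1,y1) in dict(scene=(185,210,288,250),side=(312,140,370,190)).items():
    c=pickle.load(open(n+".pkl","rb")); I=c["image"].astype(int); P=cloud(c)
    roi=np.zeros(I.shape[:2],bool); roi[y0:y1,x0:x1]=1
    m=(roi&(I.min(2)>(215 if n=="scene" else 185))&(I[...,0]-I[...,2]>2)).astype(np.uint8)
    if n=="scene": print(I[226,222],I[232,235],I[240,222])
    k,l,s,ce=cv2.connectedComponentsWithStats(m)
    L=[]
    for i in range(1,k):
        if s[i,4]<20: continue
        q=P[l==i]; q=q[q[:,2]>.03]; L.append((np.median(q,0),ce[i],s[i,4]))
    L.sort(key=lambda a:-a[0][1])
    R[n]=[rays(c,a[1],.059 if j==3 else .065)[0] for j,a in enumerate(L)]
    for a,r in zip(L,R[n]): print(n,a[1].round(1),a[2],a[0].round(4),r.round(4))
E
```

```text
[239 245 243] [188 201 211] [20 23 24]
side [326.9 175.3] 54 [ 0.5905 -0.0709  0.0626] [ 0.5898 -0.0668  0.065 ]
side [337.1 165. ] 50 [ 0.5762 -0.1162  0.062 ] [ 0.5755 -0.1126  0.065 ]
side [347.2 155.8] 46 [ 0.5604 -0.162   0.0626] [ 0.56   -0.1566  0.065 ]
side [356.6 148.5] 45 [ 0.5458 -0.2074  0.0566] [ 0.5451 -0.2035  0.059 ]
```

```bash
python3 - <<'E'
import pickle; from m import *
c=pickle.load(open("scene.pkl","rb")); I=c["image"].astype(int); P=cloud(c)
for th in(222,230):
    m=np.zeros(I.shape[:2],np.uint8); m[210:250,185:288]=(I.min(2)>th)[210:250,185:288]
    k,l,s,ce=cv2.connectedComponentsWithStats(m)
    for i in range(1,k):
        if s[i,4]<40: continue
        q=P[l==i]; z=.059 if ce[i][0]<210 else .065
        print(th,ce[i].round(1),s[i],np.median(q,0).round(4),rays(c,ce[i],z)[0].round(4))
# screwdriver / other tall stuff
E
```

```text
222 [271.4 224.7] [266 220  12  10 106] [ 0.593  -0.0737  0.0643] [ 0.5932 -0.0734  0.065 ]
222 [246.6 226.9] [241 222  12  10 108] [ 0.5777 -0.1188  0.0643] [ 0.5782 -0.119   0.065 ]
222 [221.7 229. ] [216 224  12  10 107] [ 0.5631 -0.1644  0.0644] [ 0.5631 -0.1643  0.065 ]
222 [197.1 233.1] [191 229  13  10 104] [ 0.5476 -0.2098  0.0585] [ 0.548  -0.2098  0.059 ]
230 [271.6 224.6] [266 220  12  10  96] [ 0.5929 -0.0732  0.0643] [ 0.5932 -0.0729  0.065 ]
230 [246.8 226.8] [241 223  12   9  98] [ 0.5777 -0.1186  0.0643] [ 0.5782 -0.1186  0.065 ]
230 [221.9 229. ] [216 225  12   9  99] [ 0.5625 -0.164   0.0644] [ 0.5632 -0.1639  0.065 ]
230 [197.3 233. ] [192 229  12   9  98] [ 0.5476 -0.2092  0.0586] [ 0.548  -0.2093  0.059 ]
```

The rightmost key is latched. The tool's y axis already runs along the row of keys to within 1.5°. I'll approach high with the fingers shut.

```bash
python3 -m pendant '[0,-0.02,-0.018,0,0, 0,-0.05,-0.044,0,0, 0,-0.08,-0.07,0,0, 0,-0.11,-0.097,0,0, 0,-0.14,-0.124,0,0]' 10
python3 -m pendant '[0,-0.03,-0.0266,0,0, 0,-0.06,-0.053,0,0, 0,-0.09,-0.08,0,0, 0,-0.12,-0.106,0,0, 0,-0.15,-0.133,0,0]'
python3 -m pendant '[0,-0.03,-0.0266,0,0, 0,-0.06,-0.053,0,0, 0,-0.09,-0.08,0,0, 0,-0.12,-0.106,0,0, 0,-0.15,-0.133,0,0]'
```

```text
time: 0.52
eef_pos: [0.31, 0.4457, 0.2221]
eef_rot: [-180.0, -0.0, 160.3]
contact_force: [1.4, -0.5, 0.6]
opening: 0.0617
grip_force: 0.0
time: 0.93
eef_pos: [0.4062, 0.2699, 0.2224]
eef_rot: [180.0, -0.0, 160.3]
contact_force: [0.5, 0.8, -0.5]
opening: 0.0283
grip_force: 0.0
time: 1.35
eef_pos: [0.5024, 0.0941, 0.2226]
eef_rot: [180.0, -0.0, 160.3]
contact_force: [0.4, 0.5, 0.0]
opening: 0.0018
grip_force: 0.0
```

```bash
python3 -m pendant '[0,-0.029,-0.026,0,0, 0,-0.058,-0.052,0,0, 0,-0.087,-0.079,0,0, 0,-0.116,-0.105,0,0, 0,-0.139,-0.127,0,0]'
python3 -m pendant '[0,0,0,0.03,0, 0,0,0,0.07,0, 0,0,0,0.11,0, 0,0,0,0.12,0, 0,0,0,0.12,0]'
python3 - <<'E'
from cell import arm
import cv2,pickle
print(arm.observe()["eef_pos"],arm.observe()["contact_force"])
for n in("scene","side"):
    c=arm.camera(n); pickle.dump(c,open(n+"2.pkl","wb"))
    x0,y0,x1,y1=(170,170,330,280) if n=="scene" else (270,110,400,220)
    cv2.imwrite(f"pics/{n}_2.png",cv2.resize(c["image"][y0:y1,x0:x1],None,fx=4,fy=4,interpolation=2)[:,:,::-1])
E
```

```text
time: 1.77
eef_pos: [0.5905, -0.0734, 0.2224]
eef_rot: [-180.0, 0.0, 160.2]
contact_force: [0.3, -0.6, 0.1]
opening: 0.0005
grip_force: 0.0
time: 2.18
eef_pos: [0.5875, -0.0703, 0.0996]
eef_rot: [-179.8, -0.3, 160.2]
contact_force: [-0.1, -0.4, 1.3]
opening: 0.0005
grip_force: 0.0
[ 0.58748081 -0.07032747  0.09964169] [-0.06482358 -0.35136509  1.25642535]
```

View pics/scene_2.png

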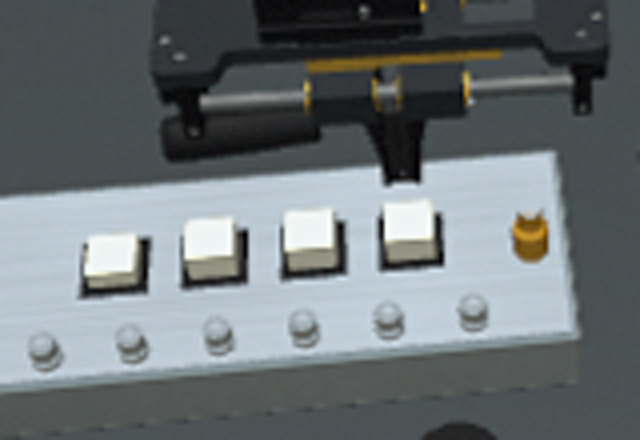

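View pics/side_2.png

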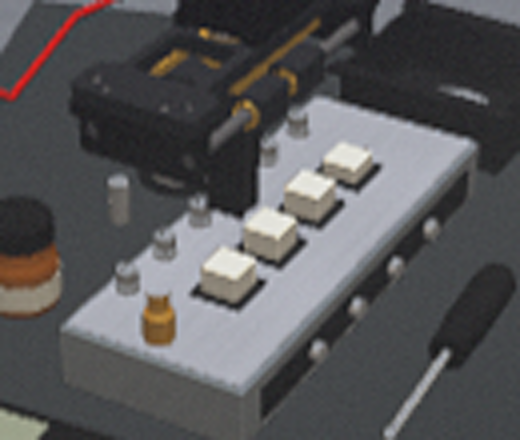

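The closed fingertip is at about (270,216) in the scene view and (328,162) in the side view, above the leftmost key. I'll check where the calibration projects it.

```bash
python3 - <<'E'
from cell import arm
import pickle,numpy as np
from m import *
o=arm.observe(); p=o["eef_pos"]; print(p,o["contact_force"],o["eef_rot"])
for n in("scene","side"):
    c=pickle.load(open(n+"2.pkl","rb"))
    for X in (p,p+np.array([0,0,.02])):
        q=c["R"]@X+c["t"]; print(n,c["fx"]*q[0]/q[2]+c["cx"],c["fy"]*q[1]/q[2]+c["cy"])
    P=cloud(c); m=(c["image"].max(2)<70)&(np.abs(P[...,:2]-p[:2]).max(2)<.05)&(P[...,2]>.09)&(P[...,2]<.13)
    print(m.sum(),P[m].min(0),np.median(P[m],0),P[m].max(0))
E
```

```text
[ 0.59058232 -0.07070833  0.10408244] [-0.23649717 -0.29817157  0.14632309] [1.79996231e+02 5.72529814e-02 1.60244211e+02]
scene 270.57932152186476 210.44306641861402
scene 269.69546534825844 203.4874420099167
97 [ 0.58535465 -0.08512554  0.10034622] [ 0.59702168 -0.07420308  0.11698186] [ 0.60353216 -0.06564485  0.12987847]
side 326.94782968671916 159.60581927228978
side 326.96627992527795 151.85403321746276
118 [ 0.57599296 -0.07669745  0.10312571] [ 0.58544618 -0.06171602  0.11541296] [ 0.60320327 -0.05521633  0.12913995]
```

Alignment is good. Now I'll descend to just above the cap, then go down gently.

```bash
python3 -m pendant '[0,0,0,0.012,0, 0,0,0,0.024,0, 0,0,0,0.032,0, 0,0,0,0.035,0, 0,0,0,0.036,0]'
python3 -m pendant '[0,0,0,0,0, 0,0,0,0,0, 0,0,0,0.0005,0, 0,0,0,0.001,0, 0,0,0,0.001,0]'
python3 -m pendant '[0,0,0,0.001,0, 0,0,0,0.001,0, 0,0,0,0.001,0, 0,0,0,0.001,0, 0,0,0,0.001,0]'
```

```text
time: 2.7
eef_pos: [0.5894, -0.0705, 0.0659]
eef_rot: [-180.0, -0.1, 160.2]
contact_force: [-0.0, -0.4, 0.1]
opening: 0.0006
grip_force: 0.0
time: 3.12
eef_pos: [0.59, -0.0705, 0.0657]
eef_rot: [180.0, 0.0, 160.2]
contact_force: [-0.2, -0.4, 0.9]
opening: 0.0007
grip_force: 0.0
time: 3.53
eef_pos: [0.59, -0.0706, 0.0647]
eef_rot: [180.0, 0.0, 160.2]
contact_force: [0.2, 0.3, 1.5]
opening: 0.0004
grip_force: 0.8
```

```bash
python3 -m pendant '[0,0,0,0.0005,0, 0,0,0,0.001,0, 0,0,0,0.001,0, 0,0,0,0.001,0, 0,0,0,0.001,0]'
```

```text
time: 3.95
eef_pos: [0.59, -0.0705, 0.0636]
eef_rot: [180.0, 0.0, 160.2]
contact_force: [1.0, -0.0, 1.5]
opening: 0.0002
grip_force: 1.0
```

```bash
python3 -m pendant '[0,0,0,0.0005,0, 0,0,0,0.001,0, 0,0,0,0.001,0, 0,0,0,0.001,0, 0,0,0,0.001,0]'
```

```text
time: 4.37
eef_pos: [0.59, -0.0706, 0.0626]
eef_rot: [180.0, 0.0, 160.2]
contact_force: [1.6, 0.8, 2.0]
opening: 0.0005
grip_force: 1.2
```

The leftmost key is touched. I'll lift, shift one pitch and repeat on the second key.

```bash
python3 -m pendant '[0,0,0,-0.012,0, 0,0,0,-0.025,0, 0,0,-0.015,-0.025,0, 0,-0.001,-0.035,-0.025,0, 0,-0.001,-0.048,-0.025,0]'
python3 -m pendant '[0,0,0,0,0, 0,0,0,0.01,0, 0,0,0,0.018,0, 0,0,0,0.021,0, 0,0,0,0.022,0]'
python3 -m pendant '[0,0,0,0,0, 0,0,0,0.0005,0, 0,0,0,0.001,0, 0,0,0,0.001,0, 0,0,0,0.001,0]'
python3 -m pendant '[0,0,0,0.0005,0, 0,0,0,0.001,0, 0,0,0,0.001,0, 0,0,0,0.001,0, 0,0,0,0.001,0]'
```

```text
time: 4.78
eef_pos: [0.5739, -0.1186, 0.0885]
eef_rot: [-180.0, 0.1, 160.2]
contact_force: [-0.5, -1.5, 0.4]
opening: 0.0004
grip_force: 0.0
time: 5.2
eef_pos: [0.574, -0.115, 0.0642]
eef_rot: [-180.0, -0.1, 160.3]
contact_force: [-0.2, 0.3, 1.6]
opening: 0.0005
grip_force: 0.9
time: 5.62
eef_pos: [0.5748, -0.1159, 0.0648]
eef_rot: [180.0, 0.0, 160.3]
contact_force: [-1.2, 1.1, 1.4]
opening: 0.0002
grip_force: 0.8
time: 6.03
eef_pos: [0.5748, -0.1161, 0.0637]
eef_rot: [180.0, 0.0, 160.2]
contact_force: [0.6, -0.1, 1.3]
opening: 0.0007
grip_force: 1.0
```

The second key is touched. Now the third.

```bash
python3 -m pendant '[0,0,0,-0.012,0, 0,0,0,-0.025,0, 0,-0.001,-0.015,-0.025,0, 0,-0.002,-0.035,-0.025,0, 0,-0.002,-0.048,-0.025,0]'
python3 -m pendant '[0,0,0,0,0, 0,0,0,0.01,0, 0,0,0,0.018,0, 0,0,0,0.022,0, 0,0,0,0.023,0]'
python3 -m pendant '[0,0,0,0,0, 0,0,0,0.0005,0, 0,0,0,0.001,0, 0,0,0,0.001,0, 0,0,0,0.001,0]'
python3 -m pendant '[0,0,0,0.0005,0, 0,0,0,0.001,0, 0,0,0,0.001,0, 0,0,0,0.001,0, 0,0,0,0.001,0]'
```

```text
time: 6.45
eef_pos: [0.5601, -0.1639, 0.0901]
eef_rot: [-180.0, 0.1, 160.2]
contact_force: [-0.1, -0.1, -0.7]
opening: 0.0003
grip_force: 0.0
time: 6.87
eef_pos: [0.5598, -0.1606, 0.0641]
eef_rot: [-180.0, -0.1, 160.3]
contact_force: [-0.2, 1.4, 1.7]
opening: 0.0002
grip_force: 0.9
time: 7.28
eef_pos: [0.5605, -0.1618, 0.0648]
eef_rot: [180.0, 0.0, 160.3]
contact_force: [-0.3, 1.1, 1.6]
opening: 0.0004
grip_force: 0.8
time: 7.7
eef_pos: [0.5604, -0.1619, 0.0637]
eef_rot: [180.0, 0.0, 160.2]
contact_force: [0.6, 1.0, 1.8]
opening: 0.0006
grip_force: 1.0
```

The third key is touched. The fourth key sits 6 mm lower and is rigid, so I'll stop just above it.

```bash
python3 -m pendant '[0,0,0,-0.012,0, 0,0,0,-0.025,0, 0,-0.001,-0.015,-0.025,0, 0,-0.002,-0.035,-0.025,0, 0,-0.002,-0.047,-0.025,0]'
python3 -m pendant '[0,0,0,0,0, 0,0,0,0.009,0, 0,0,0,0.018,0, 0,0,0,0.023,0, 0,0,0,0.025,0]'
python3 -m pendant '[0,0,0,0,0, 0,0,0,0,0, 0,0,0,0.001,0, 0,0,0,0.0015,0, 0,0,0,0.002,0]'
python3 -m pendant '[0,0,0,0,0, 0,0,0,0,0, 0,0,0,0,0, 0,0,0,0,0, 0,0,0,0,0]'
```

```text
time: 8.12
eef_pos: [0.546, -0.2091, 0.0902]
eef_rot: [-180.0, 0.1, 160.2]
contact_force: [-0.8, -0.2, 0.7]
opening: 0.0005
grip_force: 0.0
time: 8.53
eef_pos: [0.5456, -0.2055, 0.0618]
eef_rot: [-180.0, -0.1, 160.3]
contact_force: [-0.2, -0.5, 0.2]
opening: 0.0005
grip_force: 0.0
time: 8.95
eef_pos: [0.5464, -0.2069, 0.0617]
eef_rot: [180.0, 0.0, 160.2]
contact_force: [-0.2, -0.6, 0.4]
opening: 0.0002
grip_force: 0.0
time: 9.37
eef_pos: [0.5462, -0.2069, 0.0616]
eef_rot: [-180.0, 0.0, 160.2]
contact_force: [-0.4, 0.4, -0.7]
opening: 0.0006
grip_force: 0.0
```

```bash
python3 -m pendant '[0,0,0,0.0005,0, 0,0,0,0.001,0, 0,0,0,0.0015,0, 0,0,0,0.0015,0, 0,0,0,0.0015,0]'
python3 -m pendant '[0,0,0,0.0003,0, 0,0,0,0.0006,0, 0,0,0,0.0006,0, 0,0,0,0.0006,0, 0,0,0,0.0006,0]'
```

```text
time: 9.78
eef_pos: [0.5462, -0.2068, 0.06]
eef_rot: [-180.0, -0.0, 160.2]
contact_force: [-0.3, -0.6, -0.2]
opening: 0.0005
grip_force: 0.0
time: 10.2
eef_pos: [0.5463, -0.2069, 0.0596]
eef_rot: [180.0, 0.0, 160.2]
contact_force: [-0.7, 0.2, 1.8]
opening: 0.0004
grip_force: 1.0
```

It is touching at about 1.8 N, still latched. I'll lift clear for more than 0.2 s and check with a picture.

```bash
python3 -m pendant '[0,0,0,-0.005,0, 0,0,0,-0.012,0, 0,0,0,-0.02,0, 0,0,0,-0.02,0, 0,0,0,-0.02,0]'
python3 -m pendant '[0,0,0,0,0, 0,0,0,0,0, 0,0,0,0,0, 0,0,0,0,0, 0,0,0,0,0]'
python3 - <<'E'
from cell import arm
from m import *
c=arm.camera("scene"); cv2.imwrite("pics/s3.png",cv2.resize(c["image"][170:280,150:330],None,fx=4,fy=4)[:,:,::-1])
c=arm.camera("side");I=c["image"].astype(int);P=cloud(c)
m=np.zeros(I.shape[:2],np.uint8);m[140:190,312:370]=((I.min(2)>185)&(I[...,0]-I[...,2]>5))[140:190,312:370]
k,l,s,ce=cv2.connectedComponentsWithStats(m)
for i in range(1,k):
    if s[i,4]>15: print(ce[i],s[i,4],np.median(P[l==i],0))
E
```

```text
time: 10.62
eef_pos: [0.5468, -0.207, 0.0803]
eef_rot: [180.0, 0.1, 160.2]
contact_force: [-0.4, 1.3, -0.7]
opening: 0.0008
grip_force: 0.0
time: 11.03
eef_pos: [0.5461, -0.2068, 0.0793]
eef_rot: [-180.0, -0.0, 160.2]
contact_force: [-0.7, -0.6, -0.7]
opening: 0.0005
grip_force: 0.0
[356.52272727 148.70454545] 44 [ 0.54521886 -0.20604076  0.05646992]
[347.36585366 155.80487805] 41 [ 0.5606931  -0.16086221  0.06213535]
[336.86956522 165.02173913] 46 [ 0.57704795 -0.11749106  0.06192511]
[326.65454545 175.34545455] 55 [ 0.59067467 -0.0687785   0.06246013]
```

The key is still latched. Now the full press: contact came about 20 mm below this height, and the stop is another 5 mm down.

```bash
python3 -m pendant '[0,0,0,0.008,0, 0,0,0,0.015,0, 0,0,0,0.019,0, 0,0,0,0.021,0, 0,0,0,0.022,0]'
python3 -m pendant '[0,0,0,0.001,0, 0,0,0,0.002,0, 0,0,0,0.003,0, 0,0,0,0.004,0, 0,0,0,0.004,0]'
```

```text
time: 11.55
eef_pos: [0.5457, -0.2066, 0.0569]
eef_rot: [180.0, -0.1, 160.2]
contact_force: [-2.5, 2.6, 5.3]
opening: 0.0004
grip_force: 2.3
time: 11.97
eef_pos: [0.546, -0.2067, 0.0545]
eef_rot: [179.9, -0.0, 160.2]
contact_force: [-6.9, 4.0, 14.3]
opening: 0.0004
grip_force: 7.0
```

At the stop with 14 N. I'll lift away and check.

```bash
python3 -m pendant '[0,0,0,-0.01,0, 0,0,0,-0.025,0, 0,0,0,-0.05,0, 0,0,0,-0.07,0, 0,0,0,-0.08,0]'
python3 -m pendant '[0,0,0,0,0, 0,0,0,0,0, 0,0,0,0,0, 0,0,0,0,0, 0,0,0,0,0]'
python3 - <<'E'
from cell import arm
from m import *
c=arm.camera("scene"); cv2.imwrite("pics/s4.png",cv2.resize(c["image"][170:320,60:400],None,fx=2.2,fy=2.2)[:,:,::-1])
c=arm.camera("side");I=c["image"].astype(int);P=cloud(c)
m=np.zeros(I.shape[:2],np.uint8);m[140:190,312:370]=((I.min(2)>185)&(I[...,0]-I[...,2]>5))[140:190,312:370]
k,l,s,ce=cv2.connectedComponentsWithStats(m)
for i in range(1,k):
    if s[i,4]>15: print(ce[i],s[i,4],np.median(P[l==i],0))
E
```

```text
time: 12.38
eef_pos: [0.5474, -0.2076, 0.1362]
eef_rot: [180.0, 0.2, 160.2]
contact_force: [0.9, -0.0, -0.1]
opening: 0.0003
grip_force: 0.0
time: 12.8
eef_pos: [0.5456, -0.2066, 0.1323]
eef_rot: [-180.0, -0.1, 160.2]
contact_force: [-0.8, 0.1, 0.1]
opening: 0.0007
grip_force: 0.0
[356.47619048 146.52380952] 42 [ 0.54605235 -0.2082316   0.06196623]
[347.13953488 155.76744186] 43 [ 0.56102811 -0.16032652  0.06198739]
[336.93478261 165.08695652] 46 [ 0.5769738  -0.11654209  0.06233935]
[326.64814815 175.31481481] 54 [ 0.59099677 -0.0701306   0.06233831]
```

View pics/s4.png

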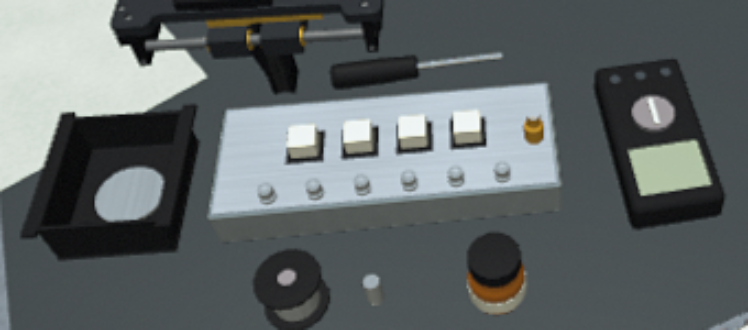

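All four keys read level: the rightmost, at crop pixel (304,140), now reads z 0.062 like the others. The bystanders are where they were and the finger is clear.

```bash
python3 -c "from cell import arm; print(arm.finish_job())"
```

```text
the job is handed in; nothing more can be done
None
```

I tapped all four keys from left to right, then pressed the latched rightmost key to its stop; it popped up level with the others, no bystander appeared to have moved, and I handed the job in at about 13 s (no verdict was returned).

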